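Switch the vacuum unit to its third port

TASK

Switch the vacuum unit to its third port: push the lever across the middle lane of its gate to the third slot, the rightmost as seen from the robot, then push it forward (away from the robot) to the far end of that slot, without forcing it and without letting it run into any other slot. Then press the round start button on the unit's top fully down and let it come back up. Only push with the fingertips or the outside of the fingers, never take the lever between them, and leave the things standing around where they are.

Things in the scene. Friction and masses are not known exactly. Their poses are not given: they have to be found in the camera images.
- vacuum_unit: White box with a flat aluminium top, 160 (x, depth) x 200 (y, width) x 88 mm high, fixed to the bench; three hose ports stick out 25 mm at the back. Origin: centre of its underside; its +x points forward, away from the robot, +y to the left, z up; it may be turned by up to 0.25 rad.
- gate_centre (a point): Centre of the gate cut in the unit's top, on the top face; axes as the unit's. A middle lane along y, 18 mm wide, 78 mm long, crossed by three 18 mm wide slots along x at y = +30, 0 and -30 mm, each from x = -31.5 to +31.5 mm. The third slot is at y = -30 mm (three small studs beyond its far end). The plate is 5 mm thick; the lever stem stands up through it.
- selector_across (a joint): Tilt of the lever to the right (the unit's -y), rad, 0 = upright. At the gate the stem is at y = -75 mm x tan(value): first slot -0.38, middle slot 0, third slot +0.38; the lane's right end stops it at about +0.42. Stays where it is left (friction, about 1 N at the knob). Starts in the middle lane, between the first and the middle slot.
- selector_forward (a joint): Tilt of the lever forward (the unit's +x), rad, 0 = in the middle lane. The far end of the third slot stops it at about +0.31, the near end at about -0.31. Stays where it is left (friction, about 1 N at the knob). Between the slots the gate lets it move only about 0.05 either way.
- lever_knob (a point): Centre of the black knob, 33 mm across, 35 mm tall, 135 mm up the lever from its pivot, which is at x = y = 0 in the unit's frame, 10 mm above its origin. The lever ends 17 mm beyond this point. The stem can be pushed too: it is bare from the unit's top, 88 mm above the bench, up to the knob.
- lever_stem (a point): Point on the axis of the lever's stem (10 mm thick), 105 mm up the lever from its pivot, 30 mm below the knob's centre.
- button_top (a point): Centre of the top face of the round grey start button, 24 mm across, at x = -55 mm, y = +70 mm in the unit's frame (near left corner of its top), 98 mm above the bench; it stands 7 mm above its black collar (34 mm across). It is pressed straight down.
- start_button (a joint): How far the start button is pressed, m: 0 = up, 0.005 = fully down. Spring return: about 2 N starts it, about 5 N holds it fully down.
- microscope_corner (a point): Near left corner, at bench level, of the space filled by a large fixed microscope, an obstacle right of the unit: from here it reaches 0.45 m away from the robot, 0.38 m to the right and about 0.6 m up. An arm that starts on its far side must first draw back towards its base, then swing across in front of it.
- timer: white square lab timer 66x66x18 mm lying flat, left of the unit; loose bystander, origin at the centre of its underside
- oil_bottle: small brown bottle, 26 mm across, 58 mm tall, standing left of the unit; loose bystander, origin at the centre of its underside
- tally_counter: round hand tally counter, 80x51x24 mm, behind left of the unit; loose bystander, origin at the centre of its underside
- marker_black: marker pen 127 mm long, 13 mm thick, lying along the unit's right side; loose bystander, origin at the centre of its underside
- usb_stick: USB stick 57x18x8 mm, behind right of the unit; loose bystander, origin at the centre of its underside
- dish_a: round culture dish, 60 mm across, 16 mm high, behind the unit; loose bystander, origin at the centre of its underside
- dish_d: small round culture dish, 35 mm across, 11 mm high, behind the unit; loose bystander, origin at the centre of its underside

How it is judged:
By the outcome, as a careful person would: the job done as asked, in the order asked, and still so for the second after the job is handed in, with the robot touching nothing.
It also fails if it takes over 72 s, if anything falls off the work surface, if the arm or the gripper's body presses on something with over 40 N, if the wrist force passes 120 N, or if a joint passes its speed limit or range.

ROBOT

A 6-joint arm with a two-finger parallel gripper is mounted at the origin on a cart in front of the work surface, level with it; the furniture and walls round the work are solid. World frame = base frame: x ahead of the robot, y to its left, z up, the work surface at z = 0. Lengths are in m, angles in rad, forces in N, time in s.
With the tool pointing down it reaches from about 0.25 to 0.725 m from the base axis. Payload 9.7 kg.
Tool frame: the origin (TCP) lies at the very end of the fingers, on their centre line; the grasp point (between the pads) lies 19 mm behind it; z points along the fingers, y is the line along which they close (so a half turn about z gives the same grasp; the last joint's range is limited). The gripper opens to 85 mm and grips with 20 to 120 N. Pads are 22 mm wide; open, the fingers measure 114 mm over their backs; the gripper's body (76 mm by 85 mm) begins 54 mm behind the grasp point. The pads swing forward as they close: fully open they stand 13 mm farther back than shut.
Start: joints at [-1.337, 0.087, 0.176, 1.66, 0, 1.571], TCP at [0.127, -0.535, 0.231] pointing down, gripper open.
Joint ranges: [-3.13, 3.13], [-0.85, 1.81], [-1.15, 1.24], [-2.2, 2.28], [-1.44, 1.52], [-3.14, 3.14]. Speed limits (rad/s): [2.22, 2.22, 2.57, 3.14, 3.14, 3.14].

INTERFACE

Orientations are given as [roll, pitch, yaw] about the fixed x, y, z axes, in that order (R = Rz(yaw) Ry(pitch) Rx(roll)).
In Python, from cell import ctrl gives the robot as it stands.
- The arm moves only by the tool arm_command, never from a script. Its argument "steps" is a list of rows, each an object of numbers: "fingers": the finger opening in cm, from 0 to 8.54; "dx", "dy", "dz": the shift along the tool's x, y, z in cm; "ax", "ay", "az": the turn, a rotation vector about the tool's x, y, z in degrees. A call has 1 to 20 rows; each row is the pose to reach, as a shift and turn from the pose commanded when the call began, along the tool's axes at that moment; what a row does not reach only later rows make up. A row lasts 1/10 s, in which the tool goes at most 50 mm and 8.59 degrees, less where a joint would pass 70% of its speed; a pose out of reach is approached as far as the arm can. A call with a gripper value outside its range is refused whole. The fingers move at their own pace and stop on an object; the grip force is fixed at half the most. Time passes only in rows, so rows that repeat a pose let the fingers close. It gives the time, the measured TCP pose, the force, the opening and the grip force at its end, in the units of the state.
- ctrl.get_obs(): the state, without advancing time (a new reading comes with each control period).
- ctrl.get_image(name): name is "scene" or "top"; returns a dict with "pixels" (420x560x3 uint8, red, green, blue), "fx", "fy", "cx", "cy" (pixels), "eye" and "rotation" of the camera in the world. Camera axes: x right, y up, looking along -z (the intrinsics and any distortion apply to the point x, -y, -z); pixel columns grow to the right and rows downward; lengths in m; the calibration is good to about 2 mm. A picture is of the moment at which its call begins. There is no depth.
- ctrl.finish_job(): hands the job in; it is judged then, once.
The state is a dict: "time": time; "qpos": joint angles; "joint_vel": joint speeds; "effort": joint torques, N m; "position": TCP position; "ee_rot": TCP orientation; "ft_force": force on the tool from outside, world axes, zero at the start; "torque": the same for the moment, N m; "width": finger opening in m; "grasp_force": force on a finger pad.
Only numpy, scipy, OpenCV 4.12 (cv2) and the standard library are available. Lean on these libraries where they do the work, as an engineer would, in place of code of your own. Each camera call takes 0.05 s, during which the arm holds its last target. There are 200 camera calls.

## Working session

There is one attempt and no reset: what is moved stays moved. The work goes in short steps, Python scripts to look and compute and a tool call to move; the robot and the scene stay as the last step left them, time stands still between calls to the robot, and variables do not carry over. Pictures are saved under pics/ and viewed, at most 13 in all, crops included, and the job is handed in when it is done.

Besides the shell and the picture viewer there is one more tool, called after "Emit:" by a JSON object that holds its "op" and its "data". arm_command: Moves the arm, as the interface text tells. Its arguments: {"type":"object","properties":{"steps":{"type":"array","items":{"type":"object","properties":{"fingers":{"type":"number"},"dx":{"type":"number"},"dy":{"type":"number"},"dz":{"type":"number"},"ax":{"type":"number"},"ay":{"type":"number"},"az":{"type":"number"}}}}},"required":["steps"]}

```bash
mkdir -p pics; cat > h.py <<'E'
import numpy as np, cv2, pickle
from cell import ctrl
def snap(n,tag):
    d=ctrl.get_image(n); cv2.imwrite(f'pics/{tag}.png',np.ascontiguousarray(d['pixels'][:,:,::-1])); pickle.dump(d,open(f'pics/{tag}.pkl','wb')); return d
def load(tag): return pickle.load(open(f'pics/{tag}.pkl','rb'))
def ray(d,u,v):
    R=np.array(d['rotation']).reshape(3,3); r=R@np.array([(u-d['cx'])/d['fx'],-(v-d['cy'])/d['fy'],-1.]); return np.array(d['eye']),r
def onz(d,u,v,z):
    e,r=ray(d,u,v); return e+r*(z-e[2])/r[2]
def proj(d,p):
    R=np.array(d['rotation']).reshape(3,3); c=R.T@(np.array(p)-np.array(d['eye'])); return np.array([d['cx']+d['fx']*c[0]/-c[2], d['cy']+d['fy']*c[1]/c[2]])
def two(d1,p1,d2,p2):
    e1,r1=ray(d1,*p1);e2,r2=ray(d2,*p2)
    t=np.linalg.lstsq(np.c_[r1,-r2],e2-e1,rcond=None)[0]; a=e1+t[0]*r1;b=e2+t[1]*r2; return (a+b)/2,np.linalg.norm(a-b)
E
python3 - <<'E'
from h import *
for n in('scene','top'):
    d=snap(n,n+'0'); print({k:np.round(v,3).tolist() for k,v in d.items() if k!='pixels'})
print(ctrl.get_obs())
E
```

```text
{'fx': 514.982, 'fy': 514.982, 'cx': 285.741, 'cy': 202.641, 'eye': [-0.168, 0.637, 0.53], 'rotation': [1.15, -0.025, -2.053]}
{'fx': 451.859, 'fy': 451.859, 'cx': 275.243, 'cy': 211.749, 'eye': [0.527, 0.217, 1.062], 'rotation': [0.084, -0.018, -1.577]}
{'time': 0.1, 'qpos': array([-1.33699826e+00,  8.73994722e-02,  1.75213510e-01,  1.65982089e+00,
       -2.90572590e-05,  1.57076826e+00]), 'joint_vel': array([-0.00039545, -0.00177612,  0.00106706,  0.00026384, -0.00056683,
       -0.00085659]), 'effort': array([-1.60387684e-03, -5.21557367e+01,  4.65655482e+01,  1.59931689e-02,
       -9.61072988e-05, -1.01712638e-07]), 'position': array([ 0.12736281, -0.53482926,  0.23065713]), 'ee_rot': array([-3.14038213e+00,  2.90232586e-05,  2.33826172e-01]), 'ft_force': array([ 0.07052004, -0.18930175,  0.34840597]), 'torque': array([ 0.06020274, -0.01428085,  0.00825239]), 'grasp_force': 0.0, 'width': 0.08566625837037807}
```

View pics/top0.png

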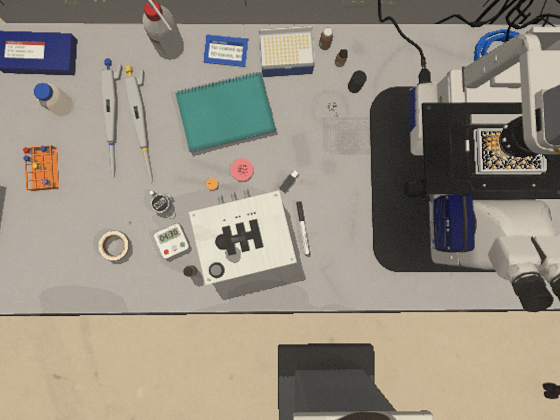

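View pics/scene0.png

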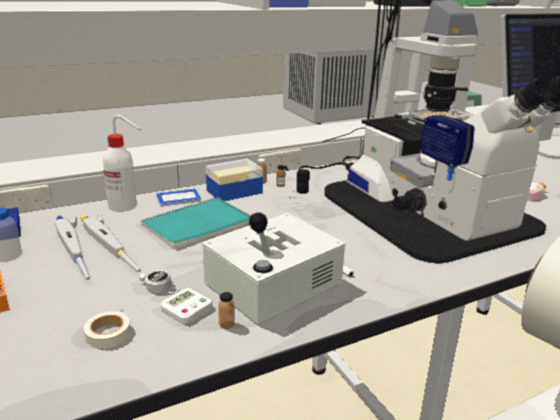

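The top view shows the unit at about (242,240), turned slightly, with the button at (216,270) and the knob near (225,241). In the scene view the knob is at (258,222) and the button at (263,266). `rotation` holds rpy angles.

```bash
sed -i 's/np.array(d\[.rotation.\]).reshape(3,3)/Rot.from_euler("xyz",d["rotation"]).as_matrix()/; 1a from scipy.spatial.transform import Rotation as Rot' h.py
python3 - <<'E'
from h import *
d=load('top0'); im=cv2.imread('pics/top0.png'); s=load('scene0'); si=cv2.imread('pics/scene0.png')
cv2.imwrite('pics/crop.png',np.hstack([cv2.resize(im[180:300,170:320],None,fx=4,fy=4,interpolation=cv2.INTER_CUBIC)[:, :],])) 
cv2.imwrite('pics/crop2.png',cv2.resize(si[200:320,195:355],None,fx=4,fy=4,interpolation=cv2.INTER_CUBIC))
E
```

```text
(no output)
```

View pics/crop.png

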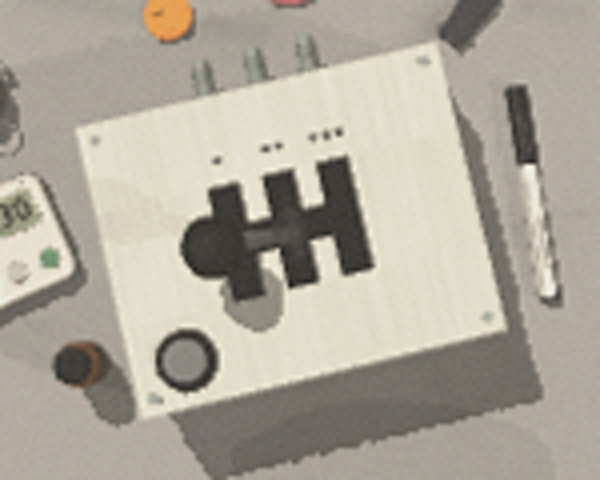

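View pics/crop2.png

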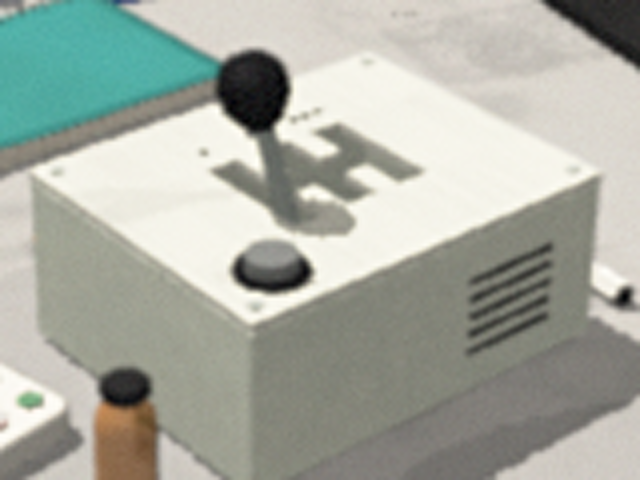

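The crop shows the plate corners at (78,128), (438,42), (505,328) and (140,420), the button at (187,360) and the knob at (210,246). In the second crop the knob is at (253,90) and the button at (270,260).

```bash
python3 - <<'E'
from h import *
d=load('top0'); s=load('scene0')
T=lambda u,v:(u/4+170-.375,v/4+180-.375); S=lambda u,v:(u/4+195-.375,v/4+200-.375)
FL,FR,NR,NL=[onz(d,*T(*p),.088)[:2] for p in[(78,128),(438,42),(505,328),(140,420)]]
print(FL,FR,NR,NL,[np.linalg.norm(a-b) for a,b in((FL,FR),(FR,NR),(NR,NL),(NL,FL))])
sc=[onz(s,*S(*p),.088)[:2] for p in[(32,175),(372,52),(600,178),(250,325)]]; print('scene corners FL FR NR NL',sc)
for n,(a,b,c,e) in(('top',(FL,FR,NR,NL)),('scene',sc)):
    ex=(a+b-c-e); print(n,'c',(a+b+c+e)/4,'yaw',np.arctan2(ex[1],ex[0]), np.arctan2(*( (a+e-b-c)*[-1,1])))
print('btn top',onz(d,*T(187,360),.098),'scene',onz(s,*S(274,256),.098), two(d,T(185,360),s,S(272,256)))
print('knob',two(d,T(210,246),s,S(253,90)))
E
```

```text
[0.61048198 0.3844685 ] [0.65642522 0.19005118] [0.50174669 0.15519801] [0.4543968  0.35008334] [np.float64(0.19977206221432015), np.float64(0.15855658986355478), np.float64(0.20055499299184382), np.float64(0.15982779064083077)]
scene corners FL FR NR NL [array([0.60535233, 0.38551075]), array([0.6555179 , 0.18886512]), array([0.49603274, 0.15767135]), array([0.45404746, 0.34925076])]
top c [0.55576267 0.26995026] yaw 0.2192200102544617 0.23520612971827096
scene c [0.55273761 0.27032449] yaw 0.21372484017748097 0.23305155681573297
btn top [0.48634057 0.32416474 0.098     ] scene [0.4821128  0.32565754 0.098     ] (array([0.48606386, 0.32511157, 0.0957655 ]), np.float64(0.0008084265015837792))
knob (array([0.54506869, 0.30712258, 0.14091512]), np.float64(0.0019836832865431325))
```

```bash
python3 - <<'E'
from h import *
d=load('top0')
print('mic left/near', onz(d,371,200,0),onz(d,420,271,0),'eyepiece@.35',onz(d,535,328,.35))
s=.2338;A=np.array([[np.cos(s),np.sin(s)],[np.sin(s),-np.cos(s)]])
p0=A@[.1274,-.5348]
pts=[(.12,-.4),(.11,-.26)]+[(.285*np.cos(t),.285*np.sin(t)) for t in np.arange(-1.1,.75,.15)]
for p in pts: print(np.round((A@p-p0)*100,1),np.round(p,3))
c=np.array([.5545,.27])
print('unit centre',np.round((A@c-p0)*100,2))
E
```

```text
mic left/near [ 0.64363264 -0.03030532  0.        ] [ 0.47559501 -0.14168621  0.        ] eyepiece@.35 [ 0.40287534 -0.20141647  0.35      ]
[  2.4 -13.3] [ 0.12 -0.4 ]
[  4.7 -27.1] [ 0.11 -0.26]
[  6.7 -27.3] [ 0.129 -0.254]
[ 10.8 -28.6] [ 0.166 -0.232]
[ 14.6 -30.5] [ 0.199 -0.204]
[ 18.1 -32.9] [ 0.227 -0.172]
[ 21.2 -35.9] [ 0.25  -0.137]
[ 23.8 -39.3] [ 0.268 -0.098]
[ 25.9 -43. ] [ 0.279 -0.057]
[ 27.4 -47. ] [ 0.285 -0.014]
[ 28.2 -51.2] [0.284 0.028]
[ 28.5 -55.4] [0.276 0.071]
[ 28.1 -59.7] [0.263 0.111]
[ 27.1 -63.8] [0.243 0.149]
[ 25.5 -67.8] [0.218 0.184]
unit centre [ 60.19 -68.4 ]
```

Emit:
{"op": "arm_command", "data": {"steps": [{"dx":0.9,"dy":-4.5,"fingers":0},{"dx":1.7,"dy":-9,"fingers":0},{"dx":2.5,"dy":-13.5,"fingers":0},{"dx":3.3,"dy":-18,"fingers":0},{"dx":4,"dy":-22.5,"fingers":0},{"dx":6,"dy":-26,"fingers":0},{"dx":8.7,"dy":-27.9,"fingers":0},{"dx":10.8,"dy":-28.6,"fingers":0},{"dx":14.6,"dy":-30.5,"fingers":0},{"dx":18.1,"dy":-32.9,"fingers":0},{"dx":21.2,"dy":-35.9,"fingers":0},{"dx":23.8,"dy":-39.3,"fingers":0},{"dx":25.9,"dy":-43,"fingers":0},{"dx":27.4,"dy":-47,"fingers":0},{"dx":28.2,"dy":-51.2,"fingers":0},{"dx":28.5,"dy":-55.4,"fingers":0},{"dx":28.1,"dy":-59.7,"fingers":0},{"dx":28.1,"dy":-63.8,"fingers":0},{"dx":28.1,"dy":-68,"fingers":0},{"dx":28.1,"dy":-68,"fingers":0}]}}

```text
invalid input at $.steps[0]: expected keys fingers, dx, dy, dz, ax, ay, az
```

Emit:
{"op": "arm_command", "data": {"steps": [{"dx":0.9,"dy":-4.5,"dz":0,"ax":0,"ay":0,"az":0,"fingers":0},{"dx":1.7,"dy":-9,"dz":0,"ax":0,"ay":0,"az":0,"fingers":0},{"dx":2.5,"dy":-13.5,"dz":0,"ax":0,"ay":0,"az":0,"fingers":0},{"dx":3.3,"dy":-18,"dz":0,"ax":0,"ay":0,"az":0,"fingers":0},{"dx":4,"dy":-22.5,"dz":0,"ax":0,"ay":0,"az":0,"fingers":0},{"dx":6,"dy":-26,"dz":0,"ax":0,"ay":0,"az":0,"fingers":0},{"dx":8.7,"dy":-27.9,"dz":0,"ax":0,"ay":0,"az":0,"fingers":0},{"dx":10.8,"dy":-28.6,"dz":0,"ax":0,"ay":0,"az":0,"fingers":0},{"dx":14.6,"dy":-30.5,"dz":0,"ax":0,"ay":0,"az":0,"fingers":0},{"dx":18.1,"dy":-32.9,"dz":0,"ax":0,"ay":0,"az":0,"fingers":0},{"dx":21.2,"dy":-35.9,"dz":0,"ax":0,"ay":0,"az":0,"fingers":0},{"dx":23.8,"dy":-39.3,"dz":0,"ax":0,"ay":0,"az":0,"fingers":0},{"dx":25.9,"dy":-43,"dz":0,"ax":0,"ay":0,"az":0,"fingers":0},{"dx":27.4,"dy":-47,"dz":0,"ax":0,"ay":0,"az":0,"fingers":0},{"dx":28.2,"dy":-51.2,"dz":0,"ax":0,"ay":0,"az":0,"fingers":0},{"dx":28.5,"dy":-55.4,"dz":0,"ax":0,"ay":0,"az":0,"fingers":0},{"dx":28.1,"dy":-59.7,"dz":0,"ax":0,"ay":0,"az":0,"fingers":0},{"dx":28.1,"dy":-63.8,"dz":0,"ax":0,"ay":0,"az":0,"fingers":0},{"dx":28.1,"dy":-68,"dz":0,"ax":0,"ay":0,"az":0,"fingers":0},{"dx":28.1,"dy":-68,"dz":0,"ax":0,"ay":0,"az":0,"fingers":0}]}}

```text
time: 2.1
position: [0.2721, 0.086, 0.2313]
ee_rot: [-3.105, 0.001, 0.27]
ft_force: [0.0, 0.2, 0.1]
width: -0.0002
grasp_force: 0.0
```

Emit:
{"op": "arm_command", "data": {"steps": [{"dx":0,"dy":0,"dz":0,"ax":0,"ay":0,"az":0,"fingers":0},{"dx":0,"dy":0,"dz":0,"ax":0,"ay":0,"az":0,"fingers":0},{"dx":0,"dy":0,"dz":0,"ax":0,"ay":0,"az":0,"fingers":0}]}}

```text
time: 2.4
position: [0.2718, 0.0864, 0.2313]
ee_rot: [-3.105, 0.001, 0.272]
ft_force: [-0.2, -0.4, -0.7]
width: -0.0002
grasp_force: 0.0
```

```bash
cat > rel.py <<'E'
import sys
from h import *
o=ctrl.get_obs(); R=Rot.from_euler('xyz',o['ee_rot']).as_matrix(); C=np.array([.5545,.27,0]); U=Rot.from_euler('z',.229).as_matrix()
print('t',o['time'],'pos',o['position'].round(4),'rpy',o['ee_rot'].round(4),'F(unit)',(U.T@o['ft_force']).round(2),'unit mm',(U.T@(o['position']-C)*1000).round(1), 'w',round(o['width'],4))
if len(sys.argv)>1:
    g=C+U@(np.array(eval(sys.argv[1]))/1000); print('move tool cm',(R.T@(g-o['position'])*100).round(2),'rotvec deg',np.degrees(Rot.from_matrix(R.T@U@np.diag([1,-1,-1])).as_rotvec()).round(2))
E
python3 rel.py "0,88,230"
```

```text
t 2.4 pos [0.2718 0.0864 0.2313] rpy [-3.1046e+00  8.0000e-04  2.7170e-01] F(unit) [-0.34 -0.38 -0.65] unit mm [-317.  -114.6  231.3] w -0.0002
move tool cm [ 32.53 -18.87   0.8 ] rotvec deg [-2.12  0.09  2.45]
```

Emit:
{"op": "arm_command", "data": {"steps": [{"dx":2,"dy":-4,"dz":0,"ax":-1,"ay":0,"az":1.2,"fingers":0},{"dx":4,"dy":-8,"dz":0,"ax":-2.1,"ay":0,"az":2.4,"fingers":0},{"dx":6,"dy":-12,"dz":0,"ax":-2.1,"ay":0.1,"az":2.4,"fingers":0},{"dx":8.5,"dy":-16,"dz":0.2,"ax":-2.1,"ay":0.1,"az":2.4,"fingers":0},{"dx":12,"dy":-18.8,"dz":0.4,"ax":-2.1,"ay":0.1,"az":2.4,"fingers":0},{"dx":16,"dy":-18.8,"dz":0.5,"ax":-2.1,"ay":0.1,"az":2.4,"fingers":0},{"dx":20,"dy":-18.8,"dz":0.6,"ax":-2.1,"ay":0.1,"az":2.4,"fingers":0},{"dx":24,"dy":-18.8,"dz":0.8,"ax":-2.1,"ay":0.1,"az":2.4,"fingers":0},{"dx":28,"dy":-18.8,"dz":0.8,"ax":-2.1,"ay":0.1,"az":2.4,"fingers":0},{"dx":31,"dy":-18.8,"dz":0.8,"ax":-2.1,"ay":0.1,"az":2.4,"fingers":0},{"dx":32.5,"dy":-18.8,"dz":0.8,"ax":-2.1,"ay":0.1,"az":2.4,"fingers":0},{"dx":32.5,"dy":-18.8,"dz":0.8,"ax":-2.1,"ay":0.1,"az":2.4,"fingers":0},{"dx":32.5,"dy":-18.8,"dz":0.8,"ax":-2.1,"ay":0.1,"az":2.4,"fingers":0},{"dx":32.5,"dy":-18.8,"dz":0.8,"ax":-2.1,"ay":0.1,"az":2.4,"fingers":0}]}}

```text
time: 3.8
position: [0.5483, 0.1819, 0.2298]
ee_rot: [-3.107, 0.002, 0.304]
ft_force: [-0.0, -0.1, -0.9]
width: 0.0
grasp_force: 0.0
```

```bash
python3 rel.py "0,88,122"; python3 -c "
from h import *
print(ctrl.get_obs()['qpos'].round(2))"
```

```text
t 3.8 pos [0.5483 0.1819 0.2298] rpy [-3.1074e+00  1.8000e-03  3.0440e-01] F(unit) [-0.03 -0.08 -0.88] unit mm [-26.  -84.4 229.8] w 0.0
move tool cm [  3.91 -16.62  11.35] rotvec deg [-1.96  0.18  4.32]
[0.3  0.16 0.25 1.67 0.03 3.14]
```

Emit:
{"op": "arm_command", "data": {"steps": [{"dx":0,"dy":0,"dz":0,"ax":0,"ay":0,"az":-8,"fingers":0},{"dx":0,"dy":0,"dz":0,"ax":0,"ay":0,"az":-16,"fingers":0},{"dx":0,"dy":0,"dz":0,"ax":0,"ay":0,"az":-24,"fingers":0},{"dx":0,"dy":0,"dz":0,"ax":0,"ay":0,"az":-32,"fingers":0},{"dx":0,"dy":0,"dz":0,"ax":0,"ay":0,"az":-40,"fingers":0},{"dx":0,"dy":0,"dz":0,"ax":0,"ay":0,"az":-48,"fingers":0},{"dx":0,"dy":0,"dz":0,"ax":0,"ay":0,"az":-56,"fingers":0},{"dx":0,"dy":0,"dz":0,"ax":0,"ay":0,"az":-64,"fingers":0},{"dx":0,"dy":0,"dz":0,"ax":0,"ay":0,"az":-72,"fingers":0},{"dx":0,"dy":0,"dz":0,"ax":0,"ay":0,"az":-80,"fingers":0},{"dx":0,"dy":0,"dz":0,"ax":0,"ay":0,"az":-86,"fingers":0},{"dx":0,"dy":0,"dz":0,"ax":0,"ay":0,"az":-86,"fingers":0},{"dx":0,"dy":0,"dz":0,"ax":0,"ay":0,"az":-86,"fingers":0}]}}

```text
time: 5.1
position: [0.5472, 0.1814, 0.2304]
ee_rot: [-3.138, -0.034, 1.802]
ft_force: [-0.0, 0.1, -0.1]
width: 0.0001
grasp_force: 0.0
```

```bash
sed -i 's/np.diag(\[1,-1,-1\])/np.array([[0,1,0],[1,0,0],[0,0,-1]])/' rel.py; python3 rel.py "0,88,225"; python3 -c "
from h import *
print(ctrl.get_obs()['qpos'].round(2))"
```

```text
t 5.1 pos [0.5472 0.1814 0.2304] rpy [-3.1379 -0.0339  1.8021] F(unit) [-0.03  0.09 -0.12] unit mm [-27.2 -84.6 230.4] w 0.0001
move tool cm [17.22  2.76  1.11] rotvec deg [-0.22 -1.94  0.13]
[0.3  0.15 0.25 1.67 0.03 1.64]
```

Emit:
{"op": "arm_command", "data": {"steps": [{"dx":4,"dy":0.6,"dz":0.2,"ax":-0.2,"ay":-1.9,"az":0.1,"fingers":0},{"dx":8,"dy":1.2,"dz":0.5,"ax":-0.2,"ay":-1.9,"az":0.1,"fingers":0},{"dx":12,"dy":2,"dz":0.8,"ax":-0.2,"ay":-1.9,"az":0.1,"fingers":0},{"dx":15,"dy":2.5,"dz":1,"ax":-0.2,"ay":-1.9,"az":0.1,"fingers":0},{"dx":17.2,"dy":2.8,"dz":1.1,"ax":-0.2,"ay":-1.9,"az":0.1,"fingers":0},{"dx":17.2,"dy":2.8,"dz":1.1,"ax":-0.2,"ay":-1.9,"az":0.1,"fingers":0},{"dx":17.2,"dy":2.8,"dz":1.1,"ax":-0.2,"ay":-1.9,"az":0.1,"fingers":0},{"dx":17.2,"dy":2.8,"dz":1.1,"ax":-0.2,"ay":-1.9,"az":0.1,"fingers":0}]}}

```text
time: 5.9
position: [0.5344, 0.3547, 0.2255]
ee_rot: [3.141, -0.001, 1.802]
ft_force: [-0.0, -0.2, -0.3]
width: -0.0004
grasp_force: 0.0
```

```bash
python3 rel.py "0,85,122"
```

```text
t 5.9 pos [0.5344 0.3547 0.2255] rpy [ 3.1415e+00 -5.0000e-04  1.8019e+00] F(unit) [-0.07 -0.24 -0.29] unit mm [ -0.3  87.  225.5] w -0.0004
move tool cm [-0.21  0.03 10.35] rotvec deg [ 0.01 -0.03  0.12]
```

Emit:
{"op": "arm_command", "data": {"steps": [{"dx":-0.1,"dy":0,"dz":3,"ax":0,"ay":0,"az":0,"fingers":0},{"dx":-0.2,"dy":0,"dz":6,"ax":0,"ay":0,"az":0,"fingers":0},{"dx":-0.2,"dy":0,"dz":8.5,"ax":0,"ay":0,"az":0,"fingers":0},{"dx":-0.2,"dy":0,"dz":10,"ax":0,"ay":0,"az":0,"fingers":0},{"dx":-0.2,"dy":0,"dz":10.3,"ax":0,"ay":0,"az":0,"fingers":0},{"dx":-0.2,"dy":0,"dz":10.3,"ax":0,"ay":0,"az":0,"fingers":0},{"dx":-0.2,"dy":0,"dz":10.3,"ax":0,"ay":0,"az":0,"fingers":0}]}}

```text
time: 6.6
position: [0.5353, 0.3538, 0.1241]
ee_rot: [3.139, -0.002, 1.803]
ft_force: [-0.1, 0.1, 1.1]
width: -0.0001
grasp_force: 0.0
```

```bash
python3 rel.py "0,70,122"; python3 -c "
from h import *
snap('scene','s1');a=cv2.imread('pics/s1.png')
snap('top','t1');b=cv2.imread('pics/t1.png')
cv2.imwrite('pics/c3.png',np.hstack([cv2.resize(a[150:320,195:355],None,fx=2.5,fy=2.5,interpolation=2),cv2.resize(b[140:310,160:310],None,fx=2.5,fy=2.5,interpolation=2)]))"
```

```text
t 6.6 pos [0.5353 0.3538 0.1241] rpy [ 3.1393e+00 -1.5000e-03  1.8032e+00] F(unit) [-0.1   0.12  1.09] unit mm [  0.4  85.9 124.1] w -0.0001
move tool cm [-1.59 -0.04  0.2 ] rotvec deg [ 0.13 -0.09  0.19]
```

View pics/c3.png

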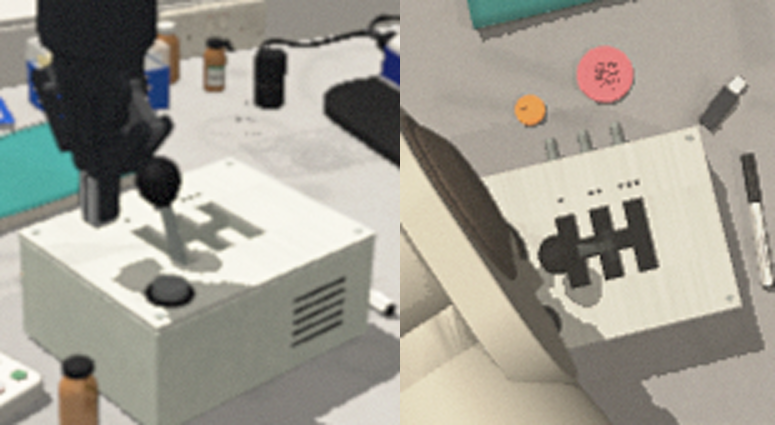

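The finger (97,200 in the left half) stands beside the knob (158,182) without touching it. I'll push across slowly.

Emit:
{"op": "arm_command", "data": {"steps": [{"dx":-0.8,"dy":0,"dz":0.1,"ax":0,"ay":0,"az":0,"fingers":0},{"dx":-1.4,"dy":0,"dz":0.1,"ax":0,"ay":0,"az":0,"fingers":0},{"dx":-1.7,"dy":0,"dz":0.1,"ax":0,"ay":0,"az":0,"fingers":0},{"dx":-2.0,"dy":0,"dz":0.1,"ax":0,"ay":0,"az":0,"fingers":0},{"dx":-2.3,"dy":0,"dz":0.1,"ax":0,"ay":0,"az":0,"fingers":0},{"dx":-2.6,"dy":0,"dz":0.1,"ax":0,"ay":0,"az":0,"fingers":0},{"dx":-2.9,"dy":0,"dz":0.1,"ax":0,"ay":0,"az":0,"fingers":0},{"dx":-3.2,"dy":0,"dz":0.1,"ax":0,"ay":0,"az":0,"fingers":0},{"dx":-3.5,"dy":0,"dz":0.1,"ax":0,"ay":0,"az":0,"fingers":0},{"dx":-3.8,"dy":0,"dz":0.1,"ax":0,"ay":0,"az":0,"fingers":0},{"dx":-4.1,"dy":0,"dz":0.1,"ax":0,"ay":0,"az":0,"fingers":0},{"dx":-4.4,"dy":0,"dz":0.1,"ax":0,"ay":0,"az":0,"fingers":0},{"dx":-4.7,"dy":0,"dz":0.1,"ax":0,"ay":0,"az":0,"fingers":0},{"dx":-5,"dy":0,"dz":0.1,"ax":0,"ay":0,"az":0,"fingers":0},{"dx":-5.3,"dy":0,"dz":0.1,"ax":0,"ay":0,"az":0,"fingers":0},{"dx":-5.6,"dy":0,"dz":0.1,"ax":0,"ay":0,"az":0,"fingers":0},{"dx":-5.9,"dy":0,"dz":0.1,"ax":0,"ay":0,"az":0,"fingers":0},{"dx":-6.2,"dy":0,"dz":0.1,"ax":0,"ay":0,"az":0,"fingers":0},{"dx":-6.5,"dy":0,"dz":0.1,"ax":0,"ay":0,"az":0,"fingers":0},{"dx":-6.8,"dy":0,"dz":0.1,"ax":0,"ay":0,"az":0,"fingers":0}]}}

```text
time: 8.7
position: [0.5504, 0.2872, 0.1213]
ee_rot: [3.141, -0.001, 1.804]
ft_force: [-0.3, 1.4, -0.4]
width: -0.0002
grasp_force: 0.4
```

```bash
cat > knob.py <<'E'
import sys
from h import *
# knob: dark blob in scene view; print candidate blob centres
s=snap('scene',sys.argv[1]); a=cv2.imread(f'pics/{sys.argv[1]}.png')
cv2.imwrite('pics/'+sys.argv[1]+'c.png',cv2.resize(a[150:320,195:355],None,fx=3,fy=3,interpolation=2))
E
python3 knob.py s2; python3 rel.py "0,-22,122"
```

```text
t 8.75 pos [0.5505 0.2868 0.1213] rpy [ 3.1415e+00 -5.0000e-04  1.8033e+00] F(unit) [0.69 0.95 0.66] unit mm [-1.000e-01  1.720e+01  1.213e+02] w 0.0
move tool cm [-3.92 -0.01 -0.07] rotvec deg [ 0.   -0.03  0.2 ]
```

View pics/s2c.png

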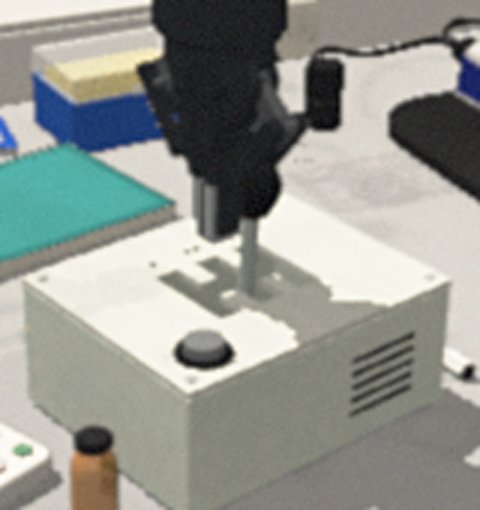

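The lever is upright past the middle, the knob at about (263,190) touching the finger at (215,215). I'll continue to just short of the third slot.

Emit:
{"op": "arm_command", "data": {"steps": [{"dx":-0.4,"dy":0,"dz":0,"ax":0,"ay":0,"az":0,"fingers":0},{"dx":-0.7,"dy":0,"dz":0,"ax":0,"ay":0,"az":0,"fingers":0},{"dx":-1,"dy":0,"dz":0,"ax":0,"ay":0,"az":0,"fingers":0},{"dx":-1.3,"dy":0,"dz":0,"ax":0,"ay":0,"az":0,"fingers":0},{"dx":-1.6,"dy":0,"dz":0,"ax":0,"ay":0,"az":0,"fingers":0},{"dx":-1.9,"dy":0,"dz":0,"ax":0,"ay":0,"az":0,"fingers":0},{"dx":-2.2,"dy":0,"dz":0,"ax":0,"ay":0,"az":0,"fingers":0},{"dx":-2.5,"dy":0,"dz":0,"ax":0,"ay":0,"az":0,"fingers":0},{"dx":-2.8,"dy":0,"dz":0,"ax":0,"ay":0,"az":0,"fingers":0},{"dx":-3.1,"dy":0,"dz":0,"ax":0,"ay":0,"az":0,"fingers":0},{"dx":-3.4,"dy":0,"dz":0,"ax":0,"ay":0,"az":0,"fingers":0},{"dx":-3.6,"dy":0,"dz":0,"ax":0,"ay":0,"az":0,"fingers":0},{"dx":-3.6,"dy":0,"dz":0,"ax":0,"ay":0,"az":0,"fingers":0}]}}

```text
time: 10.05
position: [0.5588, 0.2521, 0.1213]
ee_rot: [3.141, -0.001, 1.803]
ft_force: [0.1, 0.3, 0.1]
width: -0.0
grasp_force: 0.0
```

```bash
python3 knob.py s3; python3 rel.py "0,-22,122"; python3 - <<'E'
from h import *
s=load('s3');U=Rot.from_euler('z',.229).as_matrix();C=np.array([.5545,.27,0])
for f,y in((0,-.010),(0,-.040),(0,-.045),(0,-.050)):
    p=proj(s,C+U@[0,y,.01+np.sqrt(.135**2-y*y)]); print(y,p,(p-[195,150])*3)
    g=y*.075/np.sqrt(.135**2-y*y); p=proj(s,C+U@[0,g,.088]); print('  gate',(p-[195,150])*3)
E
```

```text
t 10.1 pos [0.5587 0.2522 0.1214] rpy [ 3.1413e+00 -6.0000e-04  1.8033e+00] F(unit) [ 0.12 -0.02  0.12] unit mm [ 1.000e-01 -1.830e+01  1.214e+02] w -0.0
move tool cm [-0.37 -0.01 -0.06] rotvec deg [ 0.01 -0.04  0.2 ]
-0.01 [278.79884505 212.51521962] [251.39653514 187.54565886]
  gate [243.85045675 275.15865459]
-0.04 [291.53502184 211.01990405] [289.60506551 183.05971215]
  gate [266.3266371 266.5196593]
-0.045 [293.59065932 211.13440765] [295.77197797 183.40322295]
  gate [270.39812938 264.95473136]
-0.05 [295.62591374 211.3587432 ] [301.87774121 184.07622959]
  gate [274.62496273 263.33009617]
```

View pics/s3c.png

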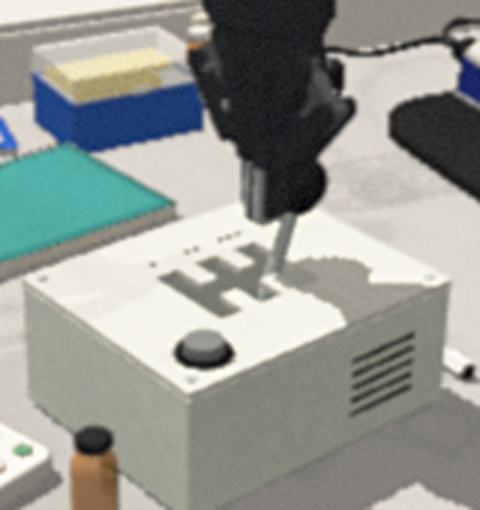

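The knob's right edge is at 327, so its centre is at about 300, giving y of about -48 mm (tilt 0.36). I'll nudge it 2 mm more, then retreat, rise and come down on the near side.

Emit:
{"op": "arm_command", "data": {"steps": [{"dx":-0.2,"dy":0,"dz":0,"ax":0,"ay":0,"az":0,"fingers":0},{"dx":-0.2,"dy":0,"dz":0,"ax":0,"ay":0,"az":0,"fingers":0},{"dx":0.6,"dy":0,"dz":0,"ax":0,"ay":0,"az":0,"fingers":0},{"dx":2.5,"dy":0,"dz":0,"ax":0,"ay":0,"az":0,"fingers":0},{"dx":2.5,"dy":0,"dz":-3,"ax":0,"ay":0,"az":0,"fingers":0},{"dx":2.5,"dy":0,"dz":-6,"ax":0,"ay":0,"az":0,"fingers":0},{"dx":1.5,"dy":-3,"dz":-8,"ax":0,"ay":0,"az":0,"fingers":0},{"dx":0,"dy":-5.4,"dz":-8,"ax":0,"ay":0,"az":0,"fingers":0},{"dx":-2,"dy":-5.4,"dz":-8,"ax":0,"ay":0,"az":0,"fingers":0},{"dx":-3.1,"dy":-5.4,"dz":-8,"ax":0,"ay":0,"az":0,"fingers":0},{"dx":-3.1,"dy":-5.4,"dz":-6,"ax":0,"ay":0,"az":0,"fingers":0},{"dx":-3.1,"dy":-5.4,"dz":-3,"ax":0,"ay":0,"az":0,"fingers":0},{"dx":-3.1,"dy":-5.4,"dz":-0.5,"ax":0,"ay":0,"az":0,"fingers":0},{"dx":-3.1,"dy":-5.4,"dz":0,"ax":0,"ay":0,"az":0,"fingers":0},{"dx":-3.1,"dy":-5.4,"dz":0,"ax":0,"ay":0,"az":0,"fingers":0},{"dx":-3.1,"dy":-5.4,"dz":0,"ax":0,"ay":0,"az":0,"fingers":0}]}}

```text
time: 11.7
position: [0.5139, 0.2102, 0.1226]
ee_rot: [3.14, -0.001, 1.804]
ft_force: [0.5, -0.2, 0.6]
width: 0.0001
grasp_force: 0.0
```

```bash
python3 knob.py s4; python3 rel.py "-31,-49,122"
```

```text
t 11.75 pos [0.514  0.2102 0.1228] rpy [ 3.1395e+00 -1.1000e-03  1.8037e+00] F(unit) [-0.    0.59 -0.09] unit mm [-53.  -49.  122.8] w -0.0003
move tool cm [-0.    2.2   0.09] rotvec deg [ 0.12 -0.06  0.22]
```

View pics/s4c.png

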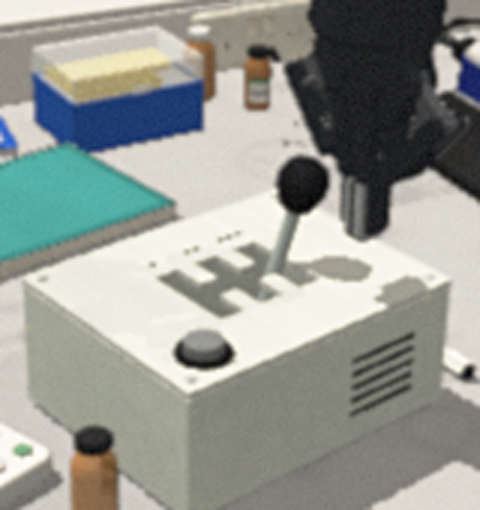

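The knob centre at (302,184) matches the third-slot prediction and the fingertip at (365,210) stands clear on the near side. Now I'll push it forward.

Emit:
{"op": "arm_command", "data": {"steps": [{"dx":0,"dy":0.8,"dz":0.3,"ax":0,"ay":0,"az":0,"fingers":0},{"dx":0,"dy":1.4,"dz":0.3,"ax":0,"ay":0,"az":0,"fingers":0},{"dx":0,"dy":1.7,"dz":0.3,"ax":0,"ay":0,"az":0,"fingers":0},{"dx":0,"dy":2,"dz":0.3,"ax":0,"ay":0,"az":0,"fingers":0},{"dx":0,"dy":2.3,"dz":0.3,"ax":0,"ay":0,"az":0,"fingers":0},{"dx":0,"dy":2.6,"dz":0.3,"ax":0,"ay":0,"az":0,"fingers":0},{"dx":0,"dy":2.9,"dz":0.3,"ax":0,"ay":0,"az":0,"fingers":0},{"dx":0,"dy":3.2,"dz":0.3,"ax":0,"ay":0,"az":0,"fingers":0},{"dx":0,"dy":3.5,"dz":0.3,"ax":0,"ay":0,"az":0,"fingers":0},{"dx":0,"dy":3.8,"dz":0.3,"ax":0,"ay":0,"az":0,"fingers":0},{"dx":0,"dy":4.1,"dz":0.3,"ax":0,"ay":0,"az":0,"fingers":0},{"dx":0,"dy":4.4,"dz":0.3,"ax":0,"ay":0,"az":0,"fingers":0},{"dx":0,"dy":4.7,"dz":0.3,"ax":0,"ay":0,"az":0,"fingers":0},{"dx":0,"dy":5,"dz":0.3,"ax":0,"ay":0,"az":0,"fingers":0},{"dx":0,"dy":5.2,"dz":0.3,"ax":0,"ay":0,"az":0,"fingers":0},{"dx":0,"dy":5.2,"dz":0.3,"ax":0,"ay":0,"az":0,"fingers":0}]}}

```text
time: 13.35
position: [0.5641, 0.2218, 0.1182]
ee_rot: [3.142, -0.001, 1.804]
ft_force: [0.0, -0.8, 0.0]
width: 0.0001
grasp_force: 0.1
```

```bash
python3 knob.py s5; python3 rel.py "7,-49,120"
```

```text
t 13.4 pos [0.564  0.2218 0.1182] rpy [ 3.1414e+00 -7.0000e-04  1.8036e+00] F(unit) [ 0.27  0.48 -0.91] unit mm [ -1.7 -49.1 118.2] w -0.0
move tool cm [ 0.01  0.87 -0.18] rotvec deg [ 0.01 -0.04  0.22]
```

View pics/s5c.png

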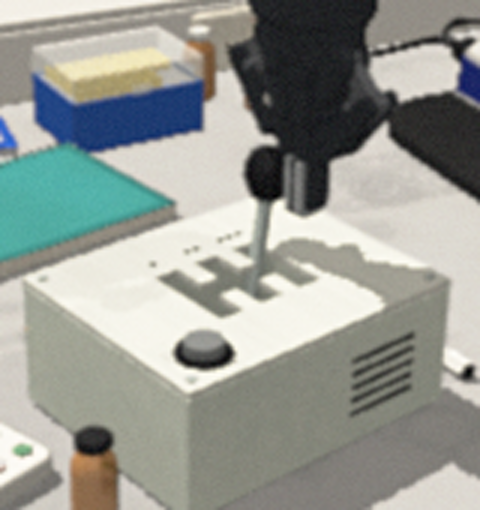

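The knob at (266,173) has moved forward and the stem is in the third slot. I'll go on in small steps, watching the force.

Emit:
{"op": "arm_command", "data": {"steps": [{"dx":0,"dy":0.2,"dz":0,"ax":0,"ay":0,"az":0,"fingers":0},{"dx":0,"dy":0.4,"dz":0,"ax":0,"ay":0,"az":0,"fingers":0},{"dx":0,"dy":0.6,"dz":0,"ax":0,"ay":0,"az":0,"fingers":0},{"dx":0,"dy":0.7,"dz":0,"ax":0,"ay":0,"az":0,"fingers":0},{"dx":0,"dy":0.7,"dz":0,"ax":0,"ay":0,"az":0,"fingers":0}]}}

```text
time: 13.9
position: [0.5708, 0.2234, 0.1183]
ee_rot: [3.141, -0.001, 1.804]
ft_force: [-0.1, 0.1, -0.1]
width: 0.0003
grasp_force: 0.1
```

Emit:
{"op": "arm_command", "data": {"steps": [{"dx":0,"dy":0.1,"dz":0,"ax":0,"ay":0,"az":0,"fingers":0},{"dx":0,"dy":0.1,"dz":0,"ax":0,"ay":0,"az":0,"fingers":0}]}}

```text
time: 14.1
position: [0.5717, 0.2236, 0.1183]
ee_rot: [3.141, -0.001, 1.804]
ft_force: [-0.0, 0.2, -0.3]
width: -0.0001
grasp_force: 0.2
```

```bash
python3 rel.py; python3 - <<'E'
from h import *
s=snap('scene','s6');U=Rot.from_euler('z',.229).as_matrix();C=np.array([.5545,.27,0])
a=cv2.imread('pics/s6.png')
m=(cv2.cvtColor(a,6)[150:320,195:355]<60).astype(np.uint8)
for f in(.2,.25,.28,.31,.34):
    v=np.array([np.tan(f),-np.tan(.38),1]);v/=np.linalg.norm(v)
    print(f,(proj(s,C+[0,0,.01]+U@(v*.135))).round(1),'tool x',135*v[0]-31)
print('\n'.join(''.join('#' if x else '.' for x in r) for r in m[35:75,50:120]))
E
```

```text
t 14.1 pos [0.5717 0.2236 0.1183] rpy [ 3.1414e+00 -8.0000e-04  1.8036e+00] F(unit) [ 0.01  0.24 -0.35] unit mm [  6.2 -49.  118.3] w -0.0001
0.2 [286.2 208. ] tool x -6.024977319010482
0.25 [283.8 207.5] tool x 0.14839753921806675
0.28 [282.4 207.4] tool x 3.83010330186341
0.31 [281.  207.2] tool x 7.492329459274963
0.34 [279.5 207.2] tool x 11.13276444113638
####.####.#######...............######################################
#######.####.####................#####################################
##.##############................#####################################
#############.###.................####################################
#.#######.#######.................####################################
.####...#########.................####################################
#.###############.................####################################
#################..................###################################
###.########...........................###############################
#######.................................#############################.
###........................
[... 1402 characters left out ...]
.........................######.........######...............
.....................................#...........######...............
.................................................####.................
..................................................#...................
......................................................................
......................................................................
......................................................................
......................................................................
......................................................................
......................................................................
```

Not at the stop yet (about 0.28), so I'll advance by millimetres.

Emit:
{"op": "arm_command", "data": {"steps": [{"dx":0,"dy":0.1,"dz":0,"ax":0,"ay":0,"az":0,"fingers":0},{"dx":0,"dy":0.2,"dz":0,"ax":0,"ay":0,"az":0,"fingers":0},{"dx":0,"dy":0.2,"dz":0,"ax":0,"ay":0,"az":0,"fingers":0}]}}

```text
time: 14.45
position: [0.5737, 0.2241, 0.1183]
ee_rot: [3.141, -0.001, 1.804]
ft_force: [0.5, -0.4, -0.6]
width: 0.0001
grasp_force: 0.2
```

Emit:
{"op": "arm_command", "data": {"steps": [{"dx":0,"dy":0.1,"dz":0,"ax":0,"ay":0,"az":0,"fingers":0},{"dx":0,"dy":0.1,"dz":0,"ax":0,"ay":0,"az":0,"fingers":0}]}}

```text
time: 14.65
position: [0.5747, 0.2243, 0.1183]
ee_rot: [3.141, -0.001, 1.804]
ft_force: [0.1, -0.4, -0.6]
width: 0.0001
grasp_force: 0.2
```

Emit:
{"op": "arm_command", "data": {"steps": [{"dx":0,"dy":0.1,"dz":0,"ax":0,"ay":0,"az":0,"fingers":0},{"dx":0,"dy":0.1,"dz":0,"ax":0,"ay":0,"az":0,"fingers":0}]}}

```text
time: 14.85
position: [0.5757, 0.2246, 0.1183]
ee_rot: [3.141, -0.001, 1.804]
ft_force: [0.4, 0.8, -0.9]
width: 0.0001
grasp_force: 0.2
```

Emit:
{"op": "arm_command", "data": {"steps": [{"dx":0,"dy":0.1,"dz":0,"ax":0,"ay":0,"az":0,"fingers":0},{"dx":0,"dy":0.1,"dz":0,"ax":0,"ay":0,"az":0,"fingers":0}]}}

```text
time: 15.05
position: [0.5766, 0.2248, 0.1183]
ee_rot: [3.141, -0.001, 1.804]
ft_force: [0.0, -0.2, 0.8]
width: 0.0002
grasp_force: 0.2
```

```bash
python3 rel.py; python3 - <<'E'
from h import *
s=snap('scene','s7')
a=cv2.imread('pics/s7.png')
m=(cv2.cvtColor(a,6)[150:320,195:355]<60).astype(np.uint8)
print('\n'.join(''.join('#' if x else '.' for x in r) for r in m[45:70,60:110]))
E
```

```text
t 15.05 pos [0.5766 0.2248 0.1183] rpy [ 3.1413e+00 -8.0000e-04  1.8035e+00] F(unit) [-0.01 -0.22  0.83] unit mm [ 11.3 -49.1 118.3] w 0.0002
.............................#####################
.............................#####################
.............................#####################
.............................#####################
......................########....##############..
....................##########....###########.....
...................###########......#########.....
..................############.......#######......
..................############.......#######......
.................#############.......#######......
.................#############.......#######......
.................#############.......#######......
.................############.........######......
.................############........#######......
..................###########........#######......
..................###########........#######......
...................##########........#######......
...................###########.......#######......
...................###########.......#######......
....................#########........######.......
......................#####..........######.......
.....................................#####........
.....................................##...........
..................................................
..................................................
```

Emit:
{"op": "arm_command", "data": {"steps": [{"dx":0,"dy":0.1,"dz":0,"ax":0,"ay":0,"az":0,"fingers":0},{"dx":0,"dy":0.1,"dz":0,"ax":0,"ay":0,"az":0,"fingers":0}]}}

```text
time: 15.3
position: [0.5775, 0.225, 0.1183]
ee_rot: [3.141, -0.001, 1.804]
ft_force: [-0.6, -0.0, -0.4]
width: -0.0002
grasp_force: 0.3
```

Emit:
{"op": "arm_command", "data": {"steps": [{"dx":0,"dy":0.1,"dz":0,"ax":0,"ay":0,"az":0,"fingers":0},{"dx":0,"dy":0.1,"dz":0,"ax":0,"ay":0,"az":0,"fingers":0}]}}

```text
time: 15.5
position: [0.5783, 0.2252, 0.1181]
ee_rot: [-3.141, -0.001, 1.804]
ft_force: [-1.7, -0.2, -0.7]
width: 0.0001
grasp_force: 1.0
```

Emit:
{"op": "arm_command", "data": {"steps": [{"dx":0,"dy":0.1,"dz":0,"ax":0,"ay":0,"az":0,"fingers":0},{"dx":0,"dy":0.1,"dz":0,"ax":0,"ay":0,"az":0,"fingers":0}]}}

```text
time: 15.7
position: [0.5789, 0.2253, 0.118]
ee_rot: [-3.14, -0.001, 1.804]
ft_force: [-5.0, -1.0, 1.0]
width: 0.0
grasp_force: 2.5
```

5 N at the far end, so the lever is at its stop. I'll back off, rise and go above the button.

Emit:
{"op": "arm_command", "data": {"steps": [{"dx":0,"dy":-0.4,"dz":0,"ax":0,"ay":0,"az":0,"fingers":0},{"dx":0,"dy":-2,"dz":0,"ax":0,"ay":0,"az":0,"fingers":0},{"dx":0,"dy":-4,"dz":-0.5,"ax":0,"ay":0,"az":0,"fingers":0},{"dx":0,"dy":-6,"dz":-3,"ax":0,"ay":0,"az":0,"fingers":0},{"dx":2,"dy":-6.8,"dz":-6,"ax":0,"ay":0,"az":0,"fingers":0},{"dx":5,"dy":-6.8,"dz":-7,"ax":0,"ay":0,"az":0,"fingers":0},{"dx":8.5,"dy":-6.8,"dz":-6,"ax":0,"ay":0,"az":0,"fingers":0},{"dx":11.8,"dy":-6.8,"dz":-3,"ax":0,"ay":0,"az":0,"fingers":0},{"dx":11.8,"dy":-6.8,"dz":0,"ax":0,"ay":0,"az":0,"fingers":0},{"dx":11.8,"dy":-6.8,"dz":0,"ax":0,"ay":0,"az":0,"fingers":0},{"dx":11.8,"dy":-6.8,"dz":0,"ax":0,"ay":0,"az":0,"fingers":0}]}}

```text
time: 16.8
position: [0.4861, 0.3243, 0.119]
ee_rot: [3.141, -0.001, 1.803]
ft_force: [0.9, -0.4, 1.0]
width: -0.0002
grasp_force: 0.0
```

```bash
python3 rel.py "-54.5,69.5,101"; python3 knob.py s8
```

```text
t 16.8 pos [0.4861 0.3243 0.119 ] rpy [ 3.1414e+00 -6.0000e-04  1.8034e+00] F(unit) [ 0.76 -0.57  0.98] unit mm [-54.3  68.4 119. ] w -0.0002
move tool cm [ 0.1  -0.02  1.8 ] rotvec deg [ 0.01 -0.03  0.21]
```

View pics/s8c.png

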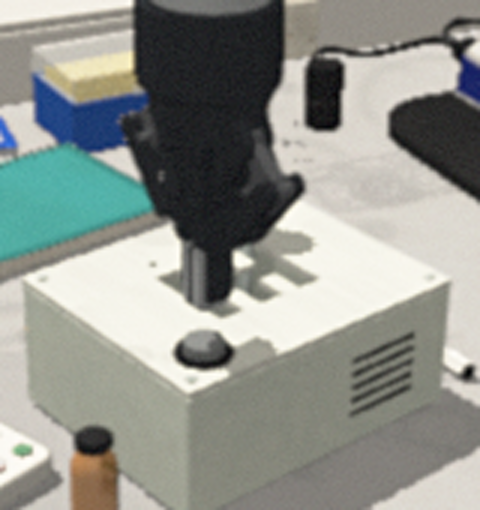

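The fingers (210,280) stand right above the button (203,348). Pressing in small steps.

Emit:
{"op": "arm_command", "data": {"steps": [{"dx":0.1,"dy":0,"dz":1,"ax":0,"ay":0,"az":0,"fingers":0},{"dx":0.1,"dy":0,"dz":1.8,"ax":0,"ay":0,"az":0,"fingers":0},{"dx":0.1,"dy":0,"dz":2,"ax":0,"ay":0,"az":0,"fingers":0},{"dx":0.1,"dy":0,"dz":2.2,"ax":0,"ay":0,"az":0,"fingers":0},{"dx":0.1,"dy":0,"dz":2.4,"ax":0,"ay":0,"az":0,"fingers":0},{"dx":0.1,"dy":0,"dz":2.4,"ax":0,"ay":0,"az":0,"fingers":0}]}}

```text
time: 17.45
position: [0.4859, 0.3254, 0.0946]
ee_rot: [3.141, -0.0, 1.803]
ft_force: [0.1, -2.7, 4.1]
width: 0.0003
grasp_force: 1.8
```

Emit:
{"op": "arm_command", "data": {"steps": [{"dx":0,"dy":0,"dz":0.15,"ax":0,"ay":0,"az":0,"fingers":0},{"dx":0,"dy":0,"dz":0.15,"ax":0,"ay":0,"az":0,"fingers":0}]}}

```text
time: 17.65
position: [0.486, 0.3256, 0.0931]
ee_rot: [3.141, -0.001, 1.803]
ft_force: [-0.1, -2.8, 3.7]
width: 0.0002
grasp_force: 2.2
```

Emit:
{"op": "arm_command", "data": {"steps": [{"dx":0,"dy":0,"dz":0.1,"ax":0,"ay":0,"az":0,"fingers":0},{"dx":0,"dy":0,"dz":0.1,"ax":0,"ay":0,"az":0,"fingers":0}]}}

```text
time: 17.85
position: [0.4861, 0.3256, 0.093]
ee_rot: [3.14, -0.001, 1.803]
ft_force: [-1.9, -4.9, 9.9]
width: -0.0001
grasp_force: 5.2
```

It is fully down: the tip stopped at 93 mm with 10 N. Releasing and rising well clear.

Emit:
{"op": "arm_command", "data": {"steps": [{"dx":0,"dy":0,"dz":-0.5,"ax":0,"ay":0,"az":0,"fingers":0},{"dx":0,"dy":0,"dz":-2,"ax":0,"ay":0,"az":0,"fingers":0},{"dx":0,"dy":0,"dz":-5,"ax":0,"ay":0,"az":0,"fingers":0},{"dx":0,"dy":0,"dz":-9,"ax":0,"ay":0,"az":0,"fingers":0},{"dx":0,"dy":-4,"dz":-12,"ax":0,"ay":0,"az":0,"fingers":0},{"dx":0,"dy":-8,"dz":-13,"ax":0,"ay":0,"az":0,"fingers":0},{"dx":0,"dy":-12,"dz":-13,"ax":0,"ay":0,"az":0,"fingers":0},{"dx":0,"dy":-15,"dz":-13,"ax":0,"ay":0,"az":0,"fingers":0},{"dx":0,"dy":-15,"dz":-13,"ax":0,"ay":0,"az":0,"fingers":0},{"dx":0,"dy":-15,"dz":-13,"ax":0,"ay":0,"az":0,"fingers":0}]}}

```text
time: 18.85
position: [0.3398, 0.2913, 0.2228]
ee_rot: [3.14, -0.002, 1.805]
ft_force: [0.4, 0.7, -0.8]
width: -0.0003
grasp_force: 0.0
```

```bash
python3 rel.py; python3 - <<'E'
from h import *
snap('scene','s9');a=cv2.imread('pics/s9.png')
snap('top','t9');b=cv2.imread('pics/t9.png')
cv2.imwrite('pics/c9.png',np.hstack([cv2.resize(a[170:330,155:355],None,fx=2,fy=2,interpolation=2),cv2.resize(b[140:300,140:320],None,fx=2,fy=2,interpolation=2)]))
E
```

```text
t 18.85 pos [0.3398 0.2913 0.2228] rpy [ 3.1399e+00 -1.8000e-03  1.8046e+00] F(unit) [ 0.55  0.64 -0.79] unit mm [-204.3   69.5  222.8] w -0.0003
```

View pics/c9.png

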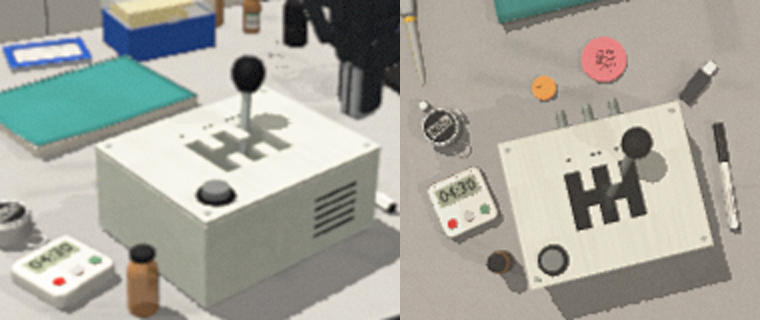

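The lever stands at the far end of the third slot (knob at (637,143) in the right half), the button is up at (553,260), and the bystanders haven't moved. Handing in.

```bash
python3 -c "
from cell import ctrl
print(ctrl.finish_job())"
```

```text
the job is handed in; nothing more can be done
None
```

The lever is at the far end of the third slot, the start button was pressed fully down and came back up, nothing standing around was moved, and the job was handed in at about 19 s of robot time.

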